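Close up the cutlery box

TASK

Close up the cutlery box after serving: push both of its drawers fully shut and push its sliding top cover all the way across until it is fully closed over the wells. Push gently, only from outside and with the fingertips: do not ram or strain the box against its stops, do not reach into the drawers, and leave everything standing round the box (mug, salt shaker, small lidded cup) where it is.

Things in the scene. Friction and masses are not known exactly. Their poses are not given: they have to be found in the camera images.
- station: the cutlery box: low sheet-steel case fixed to the table, 210 deep (x) x 240 wide (y) x 80 mm high, 99 with its cover. Origin: centre of its underside. Its -x side, towards the robot, has two drawers side by side; +y is its left as the robot sees it; z is up. Three shallow wells lie under the cover. 5 N moves any part; 10 to 15 N is plenty at the stops, over 45 N strains it.
- left_drawer (a joint): how far the left drawer (the one on the box's +y side) stands out of the front, in m: 0 is fully shut, grows as it comes out towards the box's -x, at most 0.12. It slides with about 2 N of friction plus 10 N per m/s and stays where it is left; at 0 it meets a hard stop.
- right_drawer (a joint): the same for the right drawer (on the box's -y side).
- cover (a joint): how far the top cover stands out over the box's left side, in m: 0 is fully closed over the wells, grows as it slides along the box's +y, at most 0.13. Friction about 2 N plus 10 N per m/s, stays where it is left; hard stop at 0.
- left_front (a point): a point on the outside of the left drawer's front panel, halfway along its width, 40 mm above the table; it moves with the drawer. The panel is an upright steel plate 116 mm wide (y), from 12 to 58 mm above the table, with a rolled edge along its top that stands 2 mm proud of the plate; this point lies in the plane of that edge. Axes as the box's: pushing it along the box's +x shuts the drawer. There is no handle.
- right_front (a point): the same point on the right drawer's front.
- cover_end (a point): centre of the outside of the cover's left end face, 89 mm above the table; it moves with the cover. The end face is 214 mm long (box's x) and runs from about 81 to 98 mm above the table; under it is free space where the cover overhangs. Pushing it along the box's -y closes the cover. When closed it stands 5 mm proud of the case's left side. The cover is a flat aluminium lid with five low ribs.
- left_tray: the plastic cutlery tray behind the left drawer's front, 204 x 108 x 36 mm, rim 50 mm above the table, moves with the drawer. Origin: centre of its underside, 14 mm above the table. Not to be touched.
- right_tray: the same tray in the right drawer. Not to be touched.
- salt_shaker: loose salt shaker, 44 mm across, 90 mm tall, stands to the right of the box. Origin: centre of its underside. Leave alone.
- noodle_cup: loose small lidded cup with a printed foil lid, 72 mm across, 71 mm tall, stands ahead and to the right of the box. Origin: centre of its underside. Leave alone.
- cup_5: loose white mug, yellow inside with a white handle, 83 x 117 mm with its handle, 84 mm tall, stands to the left of the box beyond the cover. Origin: centre of its underside. Leave alone.

How it is judged:
By the outcome, as a careful person would: the job done as asked, in the order asked, and still so for the second after the job is handed in, with the robot touching nothing.
It also fails if it takes over 56 s, if anything falls off the work surface, if the arm or the gripper's body presses on something with over 40 N, if the wrist force passes 120 N, or if a joint passes its speed limit or range.

ROBOT

A 6-joint arm with a two-finger parallel gripper is mounted at the origin on a cart in front of the work surface, level with it; the furniture and walls round the work are solid. World frame = base frame: x ahead of the robot, y to its left, z up, the work surface at z = 0. Lengths are in m, angles in rad, forces in N, time in s.
With the tool pointing down it reaches from about 0.3 to 0.875 m from the base axis. Payload 6.4 kg.
Tool frame: the origin (TCP) lies at the very end of the fingers, on their centre line; the grasp point (between the pads) lies 19 mm behind it; z points along the fingers, y is the line along which they close (so a half turn about z gives the same grasp; the last joint's range is limited). The gripper opens to 88 mm and grips with 3 to 60 N. Pads are 18 mm wide; open, the fingers measure 123 mm over their backs; the gripper's body (75 mm by 187 mm) begins 45 mm behind the grasp point.
Start: joints at [-1.442, 0.181, 1.607, -0, 1.354, -0.206], TCP at [0.189, -0.543, 0.218] pointing down, gripper open.
Joint ranges: [-2.99, 2.99], [-0.89, 2.07], [0.3, 2.58], [-1.14, 4.28], [0, 2.63], [-3.12, 3.12]. Speed limits (rad/s): [2.57, 2.57, 3.01, 3.14, 3.14, 3.14].

INTERFACE

Orientations are given as a rotation vector (axis times angle).
In Python, from plant import env gives the robot as it stands.
- The arm moves only by the shell command python3 -m jog 'ROWS'. ROWS is a JSON object of lists of equal length, an entry for each row: "gripper": the finger opening in mm, from 0 to 88.1; "dp": the shift along the tool's x, y, z in mm, a list of three; "roll": the turn about the tool's z in rad. A call has exactly 5 rows; each row shifts and turns the commanded pose from where the row before left it, along the tool's axes as they then stand; what a row does not reach is not made up. A row lasts 1/12 s, in which the tool goes at most 41.7 mm and 7.16 degrees, less where a joint would pass 70% of its speed; a pose out of reach is approached as far as the arm can. A call is refused whole if a number of a shift passes 41.7 or a number of a turn 0.125, either way. A call with a gripper value outside its range is refused whole. The fingers move at their own pace and stop on an object; the grip force is fixed at half the most. Time passes only in rows, so rows that do not move let the fingers close, or fill a call up. It gives the time, the measured TCP pose, the force, the opening and the grip force at its end, in the units of the state.
- env.observe(): the state, without advancing time (a new reading comes with each control period).
- env.capture(name): name is "scene" or "top" or "wrist"; returns a dict with "frame" (480x640x3 uint8, red, green, blue), "fx", "fy", "cx", "cy" (pixels), "origin" and "rotation" of the camera in the world; the wrist camera has in their place "hand_eye" (4x4, takes a point from camera to tool coordinates, whose origin is the TCP and whose axes are the flange's). Camera axes: x right, y down, z forward; pixel columns grow to the right and rows downward; lengths in m; the calibration is good to about 2 mm. A picture is of the moment at which its call begins: read the wrist's pose just before it. There is no depth.
- env.hand_in(): hands the job in; it is judged then, once.
Trained networks look in a picture, given as the dict that the camera call returned (one of the last four; its "shot" number tells which), for a name from the list of things; names that differ only in an ending like _2 or _b are one class to them, and where a whole thing is asked for, a point or a joint stands for the part that bears it (a point fixed in the world has none). Each returns a list of dicts, best first, with "score" (0 to 1); they miss things now and then, are a little off and sometimes report something else, mostly with a low value. They report only what shows in the picture. A call takes as long as a camera call.
- env.look_for(query, picture): "xy" ([column, row] in pixels, amid what is visible of it).
- env.spot_point(query, picture): "xy" ([column, row] in pixels: a listed point, or the origin of a listed thing).
The state is a dict: "t": time; "qpos": joint angles; "qd": joint speeds; "joint_torque": joint torques, N m; "eef_pos": TCP position; "orientation": TCP orientation; "force": force on the tool from outside, world axes, zero at the start; "ft_torque": the same for the moment, N m; "width": finger opening in m; "grip_force": force on a finger pad.
Only numpy, scipy, OpenCV 4.12 (cv2) and the standard library are available. Lean on these libraries where they do the work, as an engineer would, in place of code of your own. Each camera call takes 0.05 s, during which the arm holds its last target. There are 200 camera calls.

## Working session

There is one attempt and no reset: what is moved stays moved. The work goes in short steps, Python scripts to look and compute and a shell command to move; the robot and the scene stay as the last step left them, time stands still between calls to the robot, and variables do not carry over. Pictures are saved under pics/ and viewed, at most 10 in all, crops included, and the job is handed in when it is done.

```bash
mkdir -p pics
cat > h.py <<'E'
import numpy as np, cv2
from plant import env
from scipy.spatial.transform import Rotation as R
def ray(p,xy):
    d=np.array([(xy[0]-p['cx'])/p['fx'],(xy[1]-p['cy'])/p['fy'],1.])
    return np.array(p['origin']),np.array(p['rotation'])@d
def atz(p,xy,z):
    o,d=ray(p,xy); return o+d*(z-o[2])/d[2]
E
python3 - <<'E'
from h import *
s=env.observe(); print(s['t'],s['eef_pos'],s['orientation'],R.from_rotvec(s['orientation']).as_matrix().round(3).tolist())
Z=dict(left_front=.04,right_front=.04,cover_end=.089,station=0,left_tray=.014,right_tray=.014,salt_shaker=0,noodle_cup=0,cup_5=0)
for c in('scene','top'):
    p=env.capture(c); print(c,np.round(p['origin'],3))
    cv2.imwrite(f'pics/{c}0.png',p['frame'][:,:,::-1])
    for n,z in Z.items():
        for r in env.spot_point(n,p)[:2]: print(n,np.round(r['xy'],1),round(r['score'],2),atz(p,r['xy'],z).round(4))
E
```

```text
0.0 [ 0.18886548 -0.54248332  0.21721371] [-3.09592386e+00 -5.23218044e-01 -6.01749870e-05] [[0.944, 0.329, -0.0], [0.329, -0.944, 0.002], [0.0, -0.002, -1.0]]
scene [0.156 0.499 1.305]Traceback (most recent call last):
  File "<stdin>", line 8, in <module>
  File "h.py", line 8, in atz
    o,d=ray(p,xy); return o+d*(z-o[2])/d[2]
                                       ~^^^
IndexError: invalid index to scalar variable.
```

```bash
sed -i "s/np.array(p\['rotation'\])@d/R.from_rotvec(p['rotation']).apply(d)/" h.py
python3 - <<'E'
from h import *
Z=dict(left_front=.04,right_front=.04,cover_end=.089,station=0,left_tray=.014,right_tray=.014,salt_shaker=0,noodle_cup=0,cup_5=0)
for c in('scene','top'):
    p=env.capture(c); print(c,np.round(p['origin'],3),p['rotation'])
    cv2.imwrite(f'pics/{c}0.png',p['frame'][:,:,::-1])
    for n,z in Z.items():
        for r in env.spot_point(n,p)[:2]: print(n,np.round(r['xy'],1),round(r['score'],2),atz(p,r['xy'],z).round(4))
E
```

```text
scene [0.156 0.499 1.305] [-1.01257505  2.6947873  -0.73613394]
right_front [377.9 258.2] 0.76 [ 0.4944 -0.1401  0.04  ]
cover_end [247.2 260.4] 0.8 [0.7097 0.0941 0.089 ]
station [311.1 232.7] 0.64 [ 0.6833 -0.1048  0.    ]
right_tray [348.  233.4] 0.72 [ 0.6047 -0.1599  0.014 ]
salt_shaker [383.9 207.9] 0.54 [ 0.5884 -0.2929  0.    ]
salt_shaker [416.8 236.6] 0.37 [ 0.4687 -0.2785  0.    ]
noodle_cup [416.  232.4] 0.89 [ 0.4779 -0.2875  0.    ]
cup_5 [218.6 326. ] 0.78 [0.6761 0.2369 0.    ]
top [ 0.477 -0.055  1.022] [-2.11715129  2.16734309 -0.1234195 ]
left_front [313.8 266.5] 0.57 [ 0.5387 -0.0214  0.04  ]
right_front [372.5 283.7] 0.98 [ 0.4972 -0.152   0.04  ]
cover_end [256.7 188.7] 0.69 [0.7097 0.0993 0.089 ]
station [349.5 205.2] 0.75 [ 0.6855 -0.1083  0.    ]
right_tray [374.4 235.8] 0.96 [ 0.6086 -0.1632  0.014 ]
salt_shaker [429.1 244.8] 0.55 [ 0.5859 -0.2921  0.    ]
salt_shaker [372.  281.2] 0.21 [ 0.5039 -0.155   0.    ]
noodle_cup [427.1 288.2] 0.65 [ 0.4848 -0.2818  0.    ]
noodle_cup [316.4 265.1] 0.27 [ 0.5444 -0.0262  0.    ]
cup_5 [205.8 214.4] 0.7 [0.6722 0.2366 0.    ]
```

View pics/scene0.png

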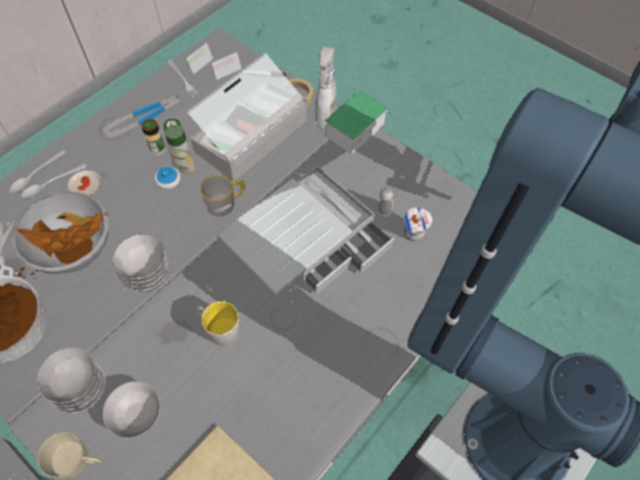

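View pics/top0.png

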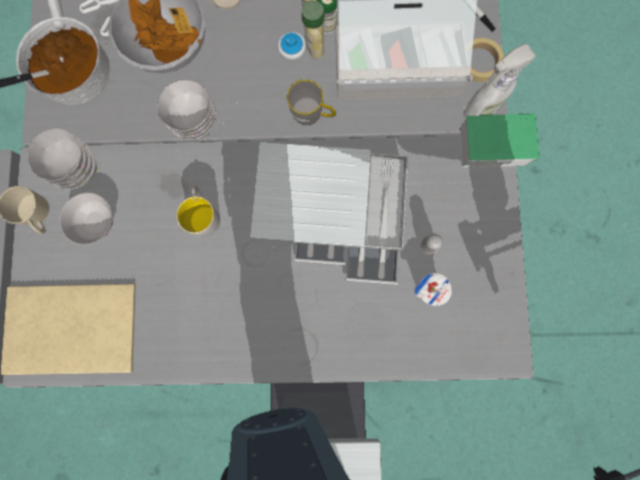

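Scene and top views both show the box with the cover overhanging left (cover end about (256,189) in top). The left drawer front is near (318,262) and the right one near (372,283). The mug is at (195,215), the shaker at (431,243) and the cup at (434,290). Yaw comes out around -6.6°. I'll move in front of the left drawer and look from close by.

```bash
for i in 1 2 3; do python3 -m jog '{"gripper":[0,0,0,0,0],"dp":[[27,-26.8,0],[27,-26.8,0],[27,-26.8,0],[27,-26.8,0],[27,-26.8,0]],"roll":[0,0,0,0,0]}'; done; python3 -m jog '{"gripper":[0,0,0,0,0],"dp":[[0,0,0],[0,0,0],[0,0,0],[0,0,0],[0,0,0]],"roll":[0.09,0.09,0.09,0.09,0.09]}'
python3 - <<'E'
from h import *
Z=dict(left_front=.04,right_front=.04,cover_end=.089,station=0,left_tray=.014,right_tray=.014,noodle_cup=0)
s=env.observe(); p=env.capture('wrist'); cv2.imwrite('pics/w1.png',p['frame'][:,:,::-1])
T=np.eye(4);T[:3,:3]=R.from_rotvec(s['orientation']).as_matrix();T[:3,3]=s['eef_pos'];T=T@np.array(p['hand_eye'])
p['origin']=T[:3,3];p['rotation']=R.from_matrix(T[:3,:3]).as_rotvec()
print(s['t'],s['eef_pos'],s['force'],T.round(3).tolist(),p['fx'])
for n,z in Z.items():
    for r in env.spot_point(n,p)[:2]: print(n,np.round(r['xy'],1),round(r['score'],2),atz(p,r['xy'],z).round(4))
q=env.capture('top')
cv2.imwrite('pics/top1.png',cv2.resize(q['frame'][120:300,170:470,::-1],(800,480),interpolation=cv2.INTER_CUBIC))
E
```

```text
t: 1.52
eef_pos: [0.2728, -0.3706, 0.2181]
orientation: [3.098, 0.522, 0.0]
force: [0.6, -0.9, 0.1]
width: 0.057
grip_force: 0.0
t: 1.93
eef_pos: [0.3563, -0.1996, 0.2184]
orientation: [3.097, 0.522, 0.001]
force: [0.1, -0.7, -0.5]
width: 0.0238
grip_force: 0.0
t: 2.35
eef_pos: [0.44, -0.0285, 0.2185]
orientation: [3.097, 0.523, 0.002]
force: [0.7, -1.9, 0.5]
width: 0.0003
grip_force: 0.0
t: 2.77
eef_pos: [0.4394, -0.0301, 0.2182]
orientation: [3.136, -0.187, 0.0]
force: [-1.5, 0.4, -0.8]
width: 0.0004
grip_force: 0.0
2.7667 [ 0.43941611 -0.03005598  0.21819309] [-1.46470396  0.35966884 -0.77086804] [[-0.119, -0.959, -0.259, 0.507], [-0.993, 0.115, 0.031, -0.038], [0.0, 0.261, -0.965, 0.386], [0.0, 0.0, 0.0, 1.0]] 387.1108307984082
left_front [311.8  83. ] 0.92 [ 0.5474 -0.0346  0.04  ]
right_front [450.6 123.7] 0.69 [ 0.5009 -0.1486  0.04  ]
noodle_cup [577.2 127.1] 0.85 [ 0.4827 -0.2818  0.    ]
```

View pics/w1.png

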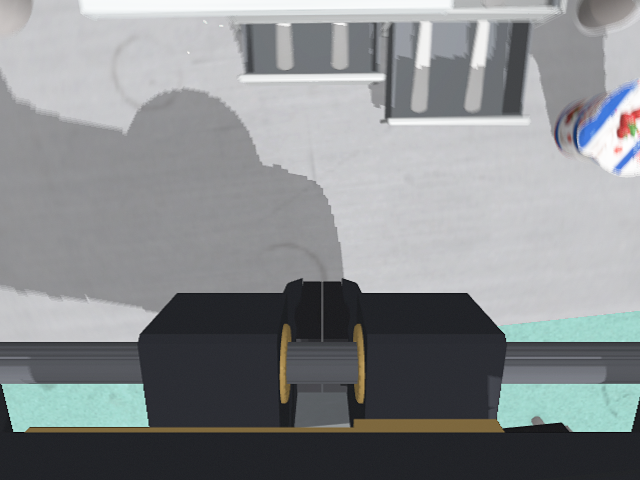

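View pics/top1.png

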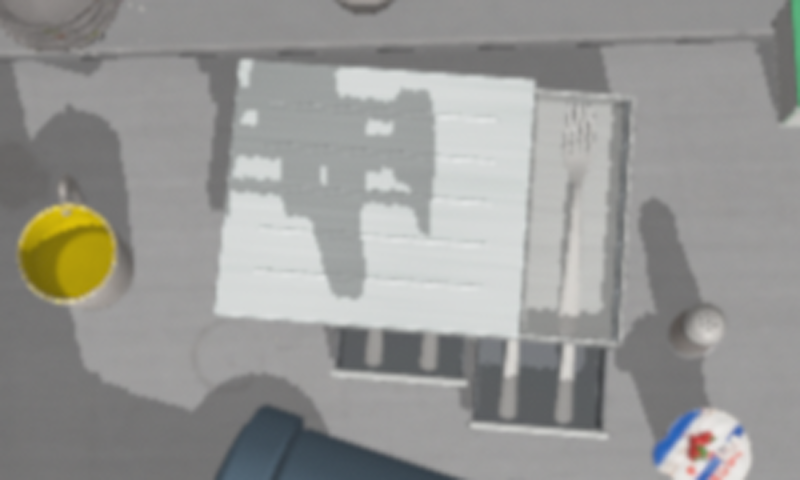

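Wrist view: left drawer's front edge runs (239,78)-(384,78) and the right one's (386,122)-(529,122), both level, so the yaw is aligned. Contact is about 99 mm ahead and 8 mm to the left. I'll descend and approach.

```bash
python3 -m jog '{"gripper":[0,0,0,0,0],"dp":[[0,-2,34],[0,-2,34],[0,-2,34],[0,-2,34],[0,0,33]],"roll":[0,0,0,0,0]}'; python3 -m jog '{"gripper":[0,0,0,0,0],"dp":[[17,0,0],[17,0,0],[17,0,0],[17,0,0],[10,0,0]],"roll":[0,0,0,0,0]}';  for i in 1 2 3; do python3 -m jog '{"gripper":[0,0,0,0,0],"dp":[[3,0,0],[3,0,0],[3,0,0],[3,0,0],[3,0,0]],"roll":[0,0,0,0,0]}'; done
python3 - <<'E'
from h import *
s=env.observe();p=env.capture('wrist'); cv2.imwrite('pics/w2.png',p['frame'][:,:,::-1])
E
```

```text
t: 3.63
eef_pos: [0.4402, -0.0221, 0.0478]
orientation: [3.136, -0.18, 0.001]
force: [-0.1, -0.7, -0.6]
width: 0.0008
grip_force: 0.0
t: 4.05
eef_pos: [0.5196, -0.0318, 0.0492]
orientation: [3.136, -0.18, 0.002]
force: [-1.3, 0.3, 0.1]
width: 0.0007
grip_force: 0.0
t: 4.47
eef_pos: [0.5324, -0.033, 0.0491]
orientation: [-3.136, 0.181, 0.0]
force: [0.4, 1.4, 0.3]
width: 0.0001
grip_force: 0.0
t: 4.88
eef_pos: [0.5479, -0.0348, 0.0491]
orientation: [-3.136, 0.181, -0.0]
force: [-0.3, -0.1, -0.8]
width: 0.0004
grip_force: 0.0
t: 5.3
eef_pos: [0.5628, -0.0366, 0.0491]
orientation: [3.136, -0.181, 0.0]
force: [-0.4, -1.4, -0.4]
width: 0.0005
grip_force: 0.0
```

View pics/w2.png

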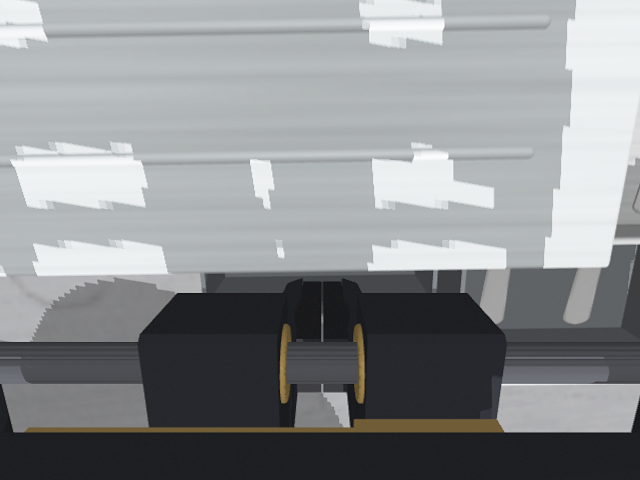

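The fingers hide the front here and the force is within noise, so I'll check against the other cameras.

Run:
```python
from h import *
im=[]
for c,(x,y) in(('top',(250,150)),('scene',(230,180))):
    p=env.capture(c)
    s=env.observe();print(s['force'])
    for n in('left_front','right_front'):
        for r in env.spot_point(n,p)[:2]: print(c,n,np.round(r['xy'],1),round(r['score'],2),atz(p,r['xy'],.04).round(4))
    im.append(cv2.resize(p['frame'][y:y+150,x:x+190,::-1],(760,600),interpolation=cv2.INTER_CUBIC)[:, :])
cv2.imwrite('pics/c3.png',cv2.resize(np.hstack(im),(800,316)))
cv2.imwrite('pics/s3.png',im[1])
```

```text
[-0.25939809  0.79975379 -0.09802869]
top right_front [376.  281.3] 0.83 [ 0.5024 -0.16    0.04  ]
[-0.37444696 -0.62636137  0.60012913]
scene left_front [331.1 274.6] 0.79 [ 0.5517 -0.0287  0.04  ]
scene right_front [376.8 257.1] 0.67 [ 0.4984 -0.1407  0.04  ]
```

View pics/c3.png

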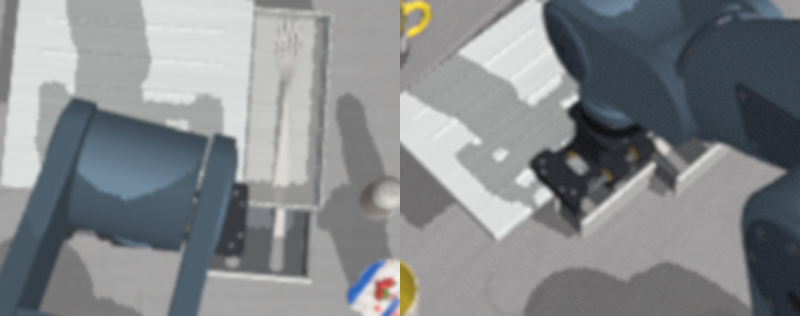

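Run:
```python
from h import *
p=env.capture('scene')
for q in((315.5,289.3),(351,263)): print(atz(p,q,.058).round(4),atz(p,q,.012).round(4))
s=env.observe(); M=R.from_rotvec(p['rotation']).inv()
def pr(X):
    c=M.apply(np.array(X)-p['origin']); return (c[0]/c[2]*p['fx']+p['cx'],c[1]/c[2]*p['fy']+p['cy'])
e=s['eef_pos']; f=p['frame'].copy()
for dz in (0,.03,.06): print(dz,np.round(pr(e+np.array([0,0,dz])),1))
g=cv2.resize(f[230:310,290:390,::-1],(750,600),interpolation=cv2.INTER_CUBIC)
for dz,c in((0,(0,0,255)),(.06,(0,255,0))):
    u=pr(e+np.array([0,0,dz])); cv2.circle(g,(int((u[0]-290)*7.5),int((u[1]-230)*7.5)),5,c,-1)
cv2.imwrite('pics/s4.png',g); print(s['joint_torque'])
```

```text
[0.5484 0.0329 0.058 ] [0.5629 0.0157 0.012 ]
[ 0.5304 -0.0773  0.058 ] [ 0.5442 -0.0985  0.012 ]
0 [330.  268.2]
0.03 [330.3 262.3]
0.06 [330.7 256.1]
[-2.95500395e-03 -4.61734664e+01 -2.79837102e+01  2.28747900e-02
 -7.28054834e-02 -8.33475428e-05]
```

View pics/s4.png

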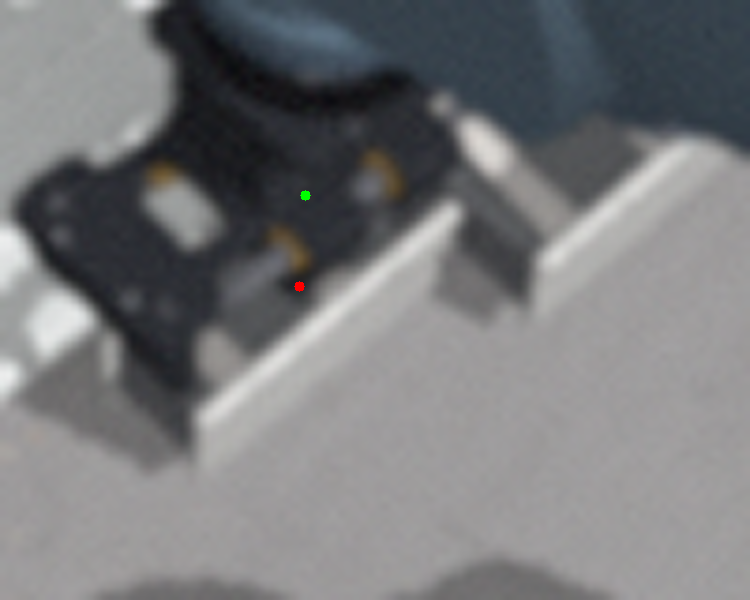

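The panel has not moved, and the fingertips are past its top edge with no contact. I'll lift straight up, then check where the tips really are.

```bash
python3 -m jog '{"gripper":[0,0,0,0,0],"dp":[[0,0,-10],[0,0,-15],[0,0,-15],[0,0,-10],[0,0,-10]],"roll":[0,0,0,0,0]}'; python3 -m jog '{"gripper":[0,0,0,0,0],"dp":[[-35,0,0],[-35,0,0],[-35,0,0],[-20,0,0],[0,0,0]],"roll":[0,0,0,0,0]}'
python3 - <<'E'
from h import *
s=env.observe();p=env.capture('wrist');H=np.array(p['hand_eye']);print(H.round(4).tolist())
for z in(0,-.01,-.019,-.03):
  for y in(0,-.0175):
    for x in (.009,0):
      c=np.linalg.inv(H)@[x,y,z,1]; print(z,y,x,round(c[0]/c[2]*p['fx']+p['cx'],1),round(c[1]/c[2]*p['fy']+p['cy'],1))
T=np.eye(4);T[:3,:3]=R.from_rotvec(s['orientation']).as_matrix();T[:3,3]=s['eef_pos'];T=T@H
w=dict(p);w['origin']=T[:3,3];w['rotation']=R.from_matrix(T[:3,:3]).as_rotvec()
for n in('left_front','right_front'):
    for r in env.spot_point(n,w)[:1]: print(n,np.round(r['xy'],1),round(r['score'],2),atz(w,r['xy'],.04).round(4))
t=env.capture('scene'); M=R.from_rotvec(t['rotation']).inv()
def pr(X):
    c=M.apply(np.array(X)-t['origin']); return (c[0]/c[2]*t['fx']+t['cx'],c[1]/c[2]*t['fy']+t['cy'])
for n in('left_front','right_front'):
    for r in env.spot_point(n,t)[:1]: print(n,np.round(r['xy'],1),round(r['score'],2),atz(t,r['xy'],.04).round(4))
u=pr(s['eef_pos']); print(s['t'],s['eef_pos'],s['force'],u)
x,y=int(u[0])-50,int(u[1])-45
g=cv2.resize(t['frame'][y:y+80,x:x+100,::-1],(750,600),interpolation=cv2.INTER_CUBIC)
cv2.circle(g,(int((u[0]-x+.5)*7.5),int((u[1]-y+.5)*7.5)),4,(0,0,255),-1)
cv2.imwrite('pics/s5.png',g)
E
```

```text
t: 6.12
eef_pos: [0.5628, -0.0366, 0.1107]
orientation: [3.136, -0.181, 0.002]
force: [0.2, -1.0, 0.2]
width: 0.0002
grip_force: 0.0
t: 6.53
eef_pos: [0.4342, -0.0209, 0.1085]
orientation: [-3.136, 0.18, 0.005]
force: [-0.2, -0.5, -0.1]
width: 0.0004
grip_force: 0.0
[[-0.0, -0.9653, -0.261, 0.0676], [1.0, -0.0001, 0.0003, -0.0001], [-0.0003, -0.261, 0.9653, -0.1674], [0.0, 0.0, 0.0, 1.0]]
0 0 0.009 321.8 265.6
0 0 0 321.8 284.0
0 -0.0175 0.009 283.5 265.6
0 -0.0175 0 284.0 284.0
-0.01 0 0.009 321.8 273.2
-0.01 0 0 321.8 292.6
-0.01 -0.0175 0.009 281.3 273.2
-0.01 -0.0175 0 281.9 292.6
-0.019 0 0.009 321.8 280.9
-0.019 0 0 321.8 301.2
-0.019 -0.0175 0.009 279.1 280.9
-0.019 -0.0175 0 279.7 301.2
-0.03 0 0.009 321.8 291.6
-0.03 0 0 321.8 313.1
-0.03 -0.0175 0.009 276.0 291.6
-0.03 -0.0175 0 276.8 313.1
left_front [322.4  47.7] 0.81 [ 0.5464 -0.0342  0.04  ]
right_front [527.2 109.1] 0.68 [ 0.5006 -0.1482  0.04  ]
left_front [332.8 275.1] 0.9 [ 0.5477 -0.0304  0.04  ]
6.5333 [ 0.43415775 -0.02092691  0.10847491] [-0.16025758 -0.50684619 -0.07097301] (np.float64(369.45769185621856), np.float64(293.4502982130179))
```

View pics/s5.png

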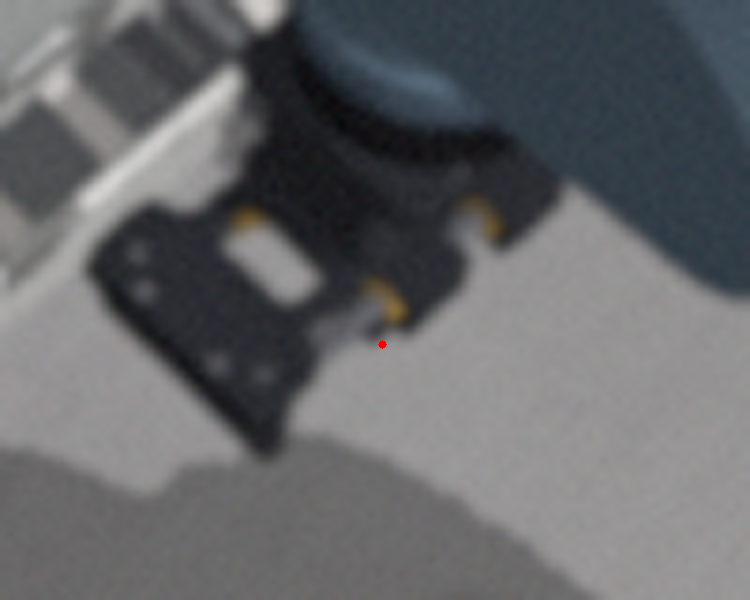

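The tips actually cleared the 58 mm panel at a TCP reading of 49 mm, so closed fingers may sit shorter than the TCP. I'll compare the fingers at several openings in one composite picture.

```bash
cat > cap.py <<'E'
import sys
from h import *
p=env.capture('wrist'); np.save(f'/tmp/{sys.argv[1]}.npy',p['frame'])
E
python3 cap.py a; python3 -m jog '{"gripper":[30,30,30,30,30],"dp":[[0,0,0],[0,0,0],[0,0,0],[0,0,0],[0,0,0]],"roll":[0,0,0,0,0]}' | grep -E "width"; python3 cap.py b
python3 -m jog '{"gripper":[60,60,60,60,60],"dp":[[0,0,0],[0,0,0],[0,0,0],[0,0,0],[0,0,0]],"roll":[0,0,0,0,0]}' | grep -E "width|eef"; python3 cap.py c
python3 - <<'E'
from h import *
a=[np.load(f'/tmp/{k}.npy')[240:400,190:455,::-1] for k in 'abc']
cv2.imwrite('pics/f.png',cv2.resize(np.vstack(a),(800,int(800*480/265)//1))[:, :] if 0 else cv2.resize(np.vstack(a),None,fx=1.25,fy=1.25,interpolation=cv2.INTER_CUBIC))
E
```

```text
width: 0.0292
eef_pos: [0.4383, -0.0222, 0.1092]
width: 0.0595
```

View pics/f.png

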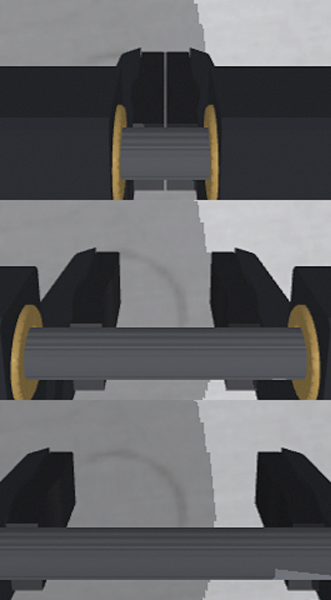

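The fingers keep the same length at all openings. Their tips sit at row 280 with depth about 0.158 m (29 mm gap = 72 px), so they end about 19 mm short of the reported TCP. That explains clearing the panel. I'll retry with the TCP at z≈0.035, so tips at about 0.054, and watch the force.

```bash
python3 -m jog '{"gripper":[0,0,0,0,0],"dp":[[0,0,15],[0,0,15],[0,0,15],[0,0,15],[0,0,14]],"roll":[0,0,0,0,0]}'|grep -E "eef|force"; python3 -m jog '{"gripper":[0,0,0,0,0],"dp":[[20,0,0],[20,0,0],[20,0,0],[15,0,0],[10,0,0]],"roll":[0,0,0,0,0]}'|grep -E "eef|force";  for i in 1 2; do python3 -m jog '{"gripper":[0,0,0,0,0],"dp":[[3,0,0],[3,0,0],[3,0,0],[3,0,0],[3,0,0]],"roll":[0,0,0,0,0]}'|grep -E "eef|force"; done
cat > chk.py <<'E'
from h import *
for c in('wrist','scene','top'):
    s=env.observe(); p=env.capture(c)
    if c=='wrist':
        T=np.eye(4);T[:3,:3]=R.from_rotvec(s['orientation']).as_matrix();T[:3,3]=s['eef_pos'];T=T@np.array(p['hand_eye'])
        p=dict(p,origin=T[:3,3],rotation=R.from_matrix(T[:3,:3]).as_rotvec())
        print(s['t'],s['eef_pos'].round(4),s['force'].round(1))
    for n,z in(('left_front',.04),('right_front',.04),('cover_end',.089)):
        for r in env.spot_point(n,p)[:1]: print(c,n,np.round(r['xy'],1),round(r['score'],2),atz(p,r['xy'],z).round(4))
E
python3 chk.py
```

```text
eef_pos: [0.4383, -0.0221, 0.0344]
force: [0.4, 0.0, -0.5]
grip_force: 0.0
eef_pos: [0.5245, -0.0323, 0.0352]
force: [0.5, 0.2, -0.3]
grip_force: 0.0
eef_pos: [0.537, -0.0335, 0.035]
force: [-1.9, 0.8, 0.1]
grip_force: 1.1
eef_pos: [0.5526, -0.0352, 0.035]
force: [-1.9, 1.2, -0.0]
grip_force: 1.2
9.4833 [ 0.5526 -0.0352  0.035 ] [-1.9  1.2 -0. ]
wrist left_front [318.2 264.5] 0.71 [ 0.5639 -0.0349  0.04  ]
scene left_front [327.4 271. ] 0.56 [ 0.5649 -0.0303  0.04  ]
scene right_front [378.2 257.5] 0.72 [ 0.4951 -0.1421  0.04  ]
scene cover_end [245.3 262.7] 0.9 [0.7087 0.1015 0.089 ]
top right_front [371.9 283. ] 0.64 [ 0.4988 -0.1507  0.04  ]
top cover_end [258.4 189. ] 0.66 [0.709  0.0956 0.089 ]
```

Contact: about 2 N, and the drawer is moving. I'll continue slowly.

```bash
python3 -m jog '{"gripper":[0,0,0,0,0],"dp":[[2,0,0],[2,0,0],[2,0,0],[2,0,0],[2,0,0]],"roll":[0,0,0,0,0]}'|grep -E "eef|force:"; for i in 1 2 ; do python3 -m jog '{"gripper":[0,0,0,0,0],"dp":[[1,0,0],[1,0,0],[1,0,0],[1,0,0],[1,0,0]],"roll":[0,0,0,0,0]}'|grep -E "eef|force:"; done
```

```text
eef_pos: [0.5626, -0.0365, 0.0351]
force: [-2.6, -0.5, 1.2]
grip_force: 1.2
eef_pos: [0.5675, -0.037, 0.0351]
force: [-2.2, 0.4, 0.9]
grip_force: 1.1
eef_pos: [0.5721, -0.0375, 0.035]
force: [-5.8, 1.6, 3.8]
grip_force: 3.0
```

```bash
python3 -m jog '{"gripper":[0,0,0,0,0],"dp":[[0.5,0,0],[0,0,0],[0.5,0,0],[0,0,0],[0,0,0]],"roll":[0,0,0,0,0]}'|grep -E "eef|force:"; python3 chk.py
```

```text
eef_pos: [0.5721, -0.0375, 0.0349]
force: [-7.5, 1.5, 5.7]
grip_force: 3.6
11.75 [ 0.5721 -0.0375  0.0349] [-7.5  1.5  5.7]
wrist right_front [565.6 401.6] 0.94 [ 0.4989 -0.1496  0.04  ]
scene left_front [321.1 267.8] 0.64 [ 0.5822 -0.0268  0.04  ]
scene right_front [375.9 257.4] 0.8 [ 0.4995 -0.1386  0.04  ]
scene cover_end [247.  262.2] 0.78 [0.7067 0.0979 0.089 ]
top left_front [371.7 284.6] 0.22 [ 0.4952 -0.1501  0.04  ]
top right_front [375.4 284. ] 0.94 [ 0.4964 -0.1584  0.04  ]
top cover_end [253.5 188.9] 0.69 [0.7095 0.1064 0.089 ]
```

```bash
python3 -m jog '{"gripper":[0,0,0,0,0],"dp":[[0.7,0,0],[0,0,0],[0.7,0,0],[0,0,0],[0,0,0]],"roll":[0,0,0,0,0]}'|grep -E "eef|force:";  python3 -m jog '{"gripper":[0,0,0,0,0],"dp":[[-3,0,0],[-12,0,0],[-30,0,0],[-35,0,0],[-20,0,0]],"roll":[0,0,0,0,0]}'|grep -E "eef|force:";python3 -m jog '{"gripper":[0,0,0,0,0],"dp":[[-10,10,-5],[-10,28,-5],[-10,28,-5],[-5,28,0],[0,25,0]],"roll":[0,0,0,0,0]}'|grep -E "eef|force:"; python3 chk.py
python3 - <<'E'
from h import *
p=env.capture('wrist'); cv2.imwrite('pics/w6.png',p['frame'][:,:,::-1])
t=env.capture('scene');cv2.imwrite('pics/s6.png',cv2.resize(t['frame'][180:330,230:430,::-1],(800,600),interpolation=cv2.INTER_CUBIC))
E
```

```text
eef_pos: [0.5725, -0.0375, 0.0349]
force: [-11.7, 1.6, 9.2]
grip_force: 6.0
eef_pos: [0.4729, -0.026, 0.0345]
force: [0.4, -0.1, 0.1]
grip_force: 0.0
eef_pos: [0.4269, -0.1424, 0.0508]
force: [-0.3, 0.1, -0.9]
grip_force: 0.0
13.6 [ 0.4269 -0.1424  0.0508] [-0.3  0.1 -0.9]
wrist right_front [316.3 116.1] 0.8 [ 0.5013 -0.1486  0.04  ]
wrist cover_end [315.6 116.1] 0.67 [ 0.4993 -0.1487  0.089 ]
scene left_front [321.5 263.8] 0.55 [ 0.5888 -0.0359  0.04  ]
scene right_front [377.1 254.4] 0.58 [ 0.5026 -0.1473  0.04  ]
scene cover_end [246.2 260. ] 0.86 [0.7123 0.0949 0.089 ]
top left_front [321.2 246.1] 0.55 [ 0.5846 -0.0391  0.04  ]
top right_front [374.2 282.6] 0.92 [ 0.4996 -0.1559  0.04  ]
top cover_end [255.5 188.1] 0.59 [0.7112 0.102  0.089 ]
```

Left drawer: no further advance at 12 N, and the front now reads x≈0.586. Now the right drawer, slightly lower.

```bash
python3 -m jog '{"gripper":[0,0,0,0,0],"dp":[[0,-1,6],[0,0,6],[10,0,6],[20,0,0],[20,0,0]],"roll":[0,0,0,0,0]}'|grep -E "eef|force:"; for i in 1 2 3 4 5; do python3 -m jog '{"gripper":[0,0,0,0,0],"dp":[[3,0,0],[3,0,0],[3,0,0],[3,0,0],[3,0,0]],"roll":[0,0,0,0,0]}'|grep -E "eef|force:"; done
```

```text
eef_pos: [0.4763, -0.1449, 0.0308]
force: [-0.5, 0.2, 0.6]
grip_force: 0.0
eef_pos: [0.4909, -0.1468, 0.0318]
force: [-1.8, 0.2, 0.5]
grip_force: 1.0
eef_pos: [0.5065, -0.1485, 0.0319]
force: [-2.2, 1.7, -0.0]
grip_force: 1.2
eef_pos: [0.5218, -0.1505, 0.0321]
force: [-3.1, 2.3, 0.0]
grip_force: 1.2
eef_pos: [0.5367, -0.1523, 0.0321]
force: [-1.8, 1.8, -1.6]
grip_force: 1.2
eef_pos: [0.5516, -0.154, 0.0321]
force: [-0.8, 2.8, -0.0]
grip_force: 1.2
```

```bash
for i in 1 2; do python3 -m jog '{"gripper":[0,0,0,0,0],"dp":[[1,0,0],[1,0,0],[1,0,0],[0.5,0,0],[0.5,0,0]],"roll":[0,0,0,0,0]}'|grep -E "eef|force:"; done
```

```text
eef_pos: [0.5553, -0.1546, 0.0322]
force: [-2.5, 1.5, -0.0]
grip_force: 1.0
eef_pos: [0.5594, -0.155, 0.0322]
force: [-1.8, 2.3, 0.6]
grip_force: 1.0
```

```bash
for i in 1 2 3; do python3 -m jog '{"gripper":[0,0,0,0,0],"dp":[[0.5,0,0],[0.5,0,0],[0.5,0,0],[0.5,0,0],[0,0,0]],"roll":[0,0,0,0,0]}'|grep -E "eef|force:"; done
```

```text
eef_pos: [0.5599, -0.1549, 0.032]
force: [-7.0, 1.3, 5.2]
grip_force: 4.0
eef_pos: [0.5601, -0.1549, 0.0319]
force: [-15.6, 1.5, 10.4]
grip_force: 7.6
eef_pos: [0.5602, -0.1549, 0.0318]
force: [-22.4, 2.6, 15.7]
grip_force: 11.4
```

```bash
python3 -m jog '{"gripper":[0,0,0,0,0],"dp":[[-4,0,0],[-16,0,0],[-30,-10,0],[-30,-25,0],[-20,-25,0]],"roll":[0,0,0,0,0]}'|grep -E "eef|force:"; python3 -m jog '{"gripper":[0,0,0,0,0],"dp":[[-5,0,-30],[0,0,-30],[0,0,-30],[0,0,-20],[0,0,0]],"roll":[0,0,0,0,0]}'|grep -E "eef|force:"; python3 chk.py
python3 - <<'E'
from h import *
p=env.capture('wrist'); cv2.imwrite('pics/w7.png',cv2.resize(p['frame'][0:240,120:520,::-1],(800,480),interpolation=cv2.INTER_CUBIC))
E
```

```text
eef_pos: [0.4714, -0.0846, 0.0321]
force: [0.2, 0.8, 0.1]
grip_force: 0.0
eef_pos: [0.4718, -0.0857, 0.1476]
force: [0.6, -0.2, 0.7]
grip_force: 0.0
19.7167 [ 0.4718 -0.0857  0.1476] [ 0.6 -0.2  0.7]
wrist left_front [228.9  76.2] 0.81 [ 0.5832 -0.037   0.04  ]
wrist right_front [406.   74.4] 0.84 [ 0.5708 -0.1539  0.04  ]
scene left_front [321.6 261.8] 0.55 [ 0.5922 -0.0403  0.04  ]
scene right_front [358.2 239.4] 0.42 [ 0.5651 -0.1499  0.04  ]
scene cover_end [245.1 261.6] 0.74 [0.7112 0.0997 0.089 ]
top left_front [316.8 248. ] 0.71 [ 0.5805 -0.029   0.04  ]
top right_front [374.7 250.5] 0.53 [ 0.5716 -0.1598  0.04  ]
top cover_end [254.3 190.1] 0.97 [0.7067 0.1046 0.089 ]
```

View pics/w7.png

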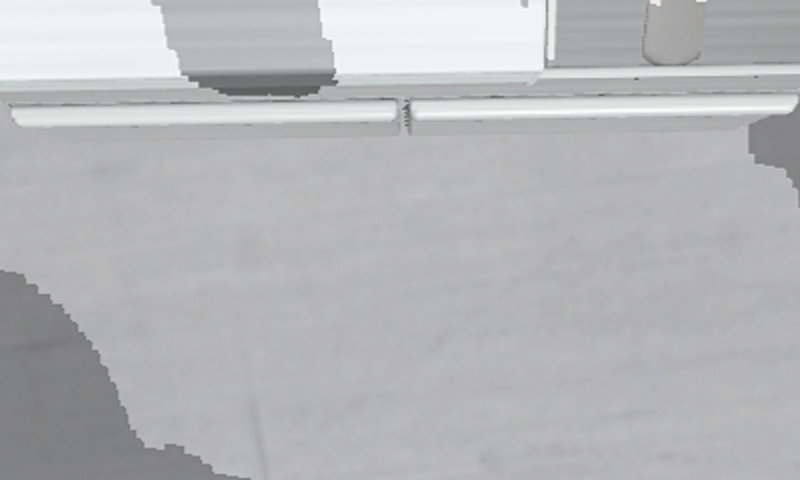

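The last view shows both fronts in one line, left top edge (12,118)-(397,112) and right (412,112)-(798,103), against the case: both shut. The line tilts about 1°. Now to the cover, hovering between its end and the mug.

```bash
python3 -m jog '{"gripper":[0,0,0,0,0],"dp":[[20,-24,-10],[20,-24,-10],[20,-24,-10],[21,-26,0],[21,-26,0]],"roll":[-0.015,0,0,0,0]}'|grep -E "eef|force:"; python3 -m jog '{"gripper":[0,0,0,0,0],"dp":[[22,-26,0],[22,-26,0],[22,-26,0],[22,-26,0],[22,-26,0]],"roll":[0,0,0,0,0]}'|grep -E "eef|force:"; python3 chk.py
python3 - <<'E'
from h import *
s=env.observe(); p=env.capture('wrist')
T=np.eye(4);T[:3,:3]=R.from_rotvec(s['orientation']).as_matrix();T[:3,3]=s['eef_pos'];T=T@np.array(p['hand_eye'])
p=dict(p,origin=T[:3,3],rotation=R.from_matrix(T[:3,:3]).as_rotvec()); print(T[:3,:3].round(3).tolist())
for r in env.look_for('cup_5',p)[:2]: print(r,atz(p,r['xy'],.084))
E
```

```text
eef_pos: [0.5836, 0.0299, 0.173]
force: [0.7, -0.2, 0.5]
grip_force: 0.0
eef_pos: [0.7054, 0.1486, 0.1717]
force: [1.6, -0.3, 1.2]
grip_force: 0.0
21.2 [0.7054 0.1486 0.1717] [ 1.6 -0.3  1.2]
wrist right_front [227.3 253.1] 0.53 [0.6866 0.2273 0.04  ]
wrist cover_end [390.4 224.5] 0.94 [0.7096 0.1024 0.089 ]
scene left_front [320. 265.] 0.56 [ 0.5893 -0.0309  0.04  ]
scene cover_end [248.1 263.3] 0.79 [0.7027 0.0983 0.089 ]
top left_front [319.  250.4] 0.65 [ 0.5749 -0.0339  0.04  ]
top right_front [376.6 251.5] 0.69 [ 0.5693 -0.164   0.04  ]
top cover_end [256.  188.3] 0.9 [0.7107 0.1009 0.089 ]
[[-0.101, -0.961, -0.259], [-0.995, 0.098, 0.026], [0.0, 0.26, -0.966]]
{'xy': [205.2, 268.3], 'score': 0.69} [0.68872265 0.2301841  0.084     ]
```

Cover end reads (0.7096, 0.1024), leaving about 28 mm of gap each side to the cover and the mug. Descending and pushing.

```bash
python3 -m jog '{"gripper":[0,0,0,0,0],"dp":[[2,2,22],[2,0,22],[0,0,22],[0,0,22],[0,0,22]],"roll":[0,0,0,0,0]}'|grep -E "eef|force:"; python3 -m jog '{"gripper":[0,0,0,0,0],"dp":[[0,4,0],[0,4,0],[0,3,0],[0,3,0],[0,3,0]],"roll":[0,0,0,0,0]}'|grep -E "eef|force:"; for i in 1 2; do python3 -m jog '{"gripper":[0,0,0,0,0],"dp":[[0,3,0],[0,3,0],[0,3,0],[0,3,0],[0,3,0]],"roll":[0,0,0,0,0]}'|grep -E "eef|force:"; done; python3 chk.py
```

```text
eef_pos: [0.7082, 0.1447, 0.0613]
force: [0.5, 0.2, 0.0]
grip_force: 0.0
eef_pos: [0.7079, 0.1274, 0.0645]
force: [0.1, 0.8, 0.2]
grip_force: 0.0
eef_pos: [0.7053, 0.1133, 0.0626]
force: [-0.0, 2.0, 1.9]
grip_force: 1.3
eef_pos: [0.7037, 0.0979, 0.0623]
force: [0.5, 2.7, 3.3]
grip_force: 1.3
23.5667 [0.7037 0.0979 0.0623] [0.5 2.7 3.3]
wrist cover_end [359.7 301. ] 0.81 [0.7058 0.0826 0.089 ]
scene left_front [322.3 263.9] 0.49 [ 0.5871 -0.037   0.04  ]
scene cover_end [252.  257.9] 0.58 [0.706  0.0818 0.089 ]
top right_front [372.6 252.2] 0.64 [ 0.5679 -0.1549  0.04  ]
top cover_end [426.8 247.7] 0.68 [ 0.5702 -0.2662  0.089 ]
```

```bash
for i in 1 2 3; do python3 -m jog '{"gripper":[0,0,0,0,0],"dp":[[0,3,0],[0,3,0],[0,3,0],[0,3,0],[0,3,0]],"roll":[0,0,0,0,0]}'|grep -E "eef|force:"; done;  python3 -m jog '{"gripper":[0,0,0,0,0],"dp":[[0,2,0],[0,1,0],[0,1,0],[0,1,0],[0,1,0]],"roll":[0,0,0,0,0]}'|grep -E "eef|force:"
```

```text
eef_pos: [0.7019, 0.083, 0.0621]
force: [0.6, 3.5, -0.6]
grip_force: 1.2
eef_pos: [0.7004, 0.0679, 0.0621]
force: [-0.5, 2.8, -1.1]
grip_force: 1.1
eef_pos: [0.6989, 0.053, 0.0621]
force: [-0.3, 1.8, -1.3]
grip_force: 1.1
eef_pos: [0.6984, 0.0473, 0.0621]
force: [-0.7, 1.7, -0.9]
grip_force: 1.0
```

```bash
for i in 1 2; do python3 -m jog '{"gripper":[0,0,0,0,0],"dp":[[0,1,0],[0,1,0],[0,1,0],[0,1,0],[0,1,0]],"roll":[0,0,0,0,0]}'|grep -E "eef|force:"; done; python3 chk.py|grep cover
```

```text
eef_pos: [0.6979, 0.0423, 0.0621]
force: [-0.6, 1.9, -0.7]
grip_force: 1.0
eef_pos: [0.6974, 0.0373, 0.0621]
force: [-0.2, 2.0, -1.1]
grip_force: 1.0
wrist cover_end [362.4 300.4] 0.64 [0.6997 0.021  0.089 ]
scene cover_end [274.3 241.7] 0.75 [0.6969 0.0142 0.089 ]
top cover_end [295.8 191.1] 0.68 [0.702  0.0132 0.089 ]
```

```bash
for i in 1 2 3; do python3 -m jog '{"gripper":[0,0,0,0,0],"dp":[[0,0.5,0],[0,0.5,0],[0,0.5,0],[0,0.5,0],[0,0,0]],"roll":[0,0,0,0,0]}'|grep -E "eef|force:"; done
```

```text
eef_pos: [0.6974, 0.0355, 0.0623]
force: [1.4, 1.2, 1.2]
grip_force: 1.0
eef_pos: [0.6972, 0.0332, 0.0622]
force: [1.0, 2.0, -0.0]
grip_force: 0.9
eef_pos: [0.697, 0.0321, 0.0622]
force: [2.7, 4.9, 1.4]
grip_force: 2.5
```

```bash
python3 -m jog '{"gripper":[0,0,0,0,0],"dp":[[0,0.5,0],[0,0.5,0],[0,0.5,0],[0,0,0],[0,0,0]],"roll":[0,0,0,0,0]}'|grep -E "eef|force:"
```

```text
eef_pos: [0.697, 0.0321, 0.0623]
force: [2.6, 9.5, 1.0]
grip_force: 4.7
```

Hard stop at about 10 N where expected. Backing off and rising, then a final check.

```bash
python3 -m jog '{"gripper":[0,0,0,0,0],"dp":[[0,-3,0],[0,-10,0],[0,-15,0],[0,0,-20],[0,0,-30]],"roll":[0,0,0,0,0]}'|grep -E "eef|force:"; python3 -m jog '{"gripper":[0,0,0,0,0],"dp":[[0,0,-30],[0,0,-30],[0,0,-30],[0,0,0],[0,0,0]],"roll":[0,0,0,0,0]}'|grep -E "eef|force:"; python3 chk.py
python3 - <<'E'
from h import *
for c in('scene','top'):
    p=env.capture(c)
    for n in('salt_shaker','noodle_cup','cup_5'):
        for r in env.spot_point(n,p)[:1]: print(c,n,np.round(r['xy'],1),round(r['score'],2),atz(p,r['xy'],0).round(4))
p=env.capture('top'); cv2.imwrite('pics/top9.png',cv2.resize(p['frame'][120:300,170:470,::-1],(800,480),interpolation=cv2.INTER_CUBIC))
E
```

```text
eef_pos: [0.6962, 0.0597, 0.108]
force: [1.0, -0.6, 0.5]
grip_force: 0.0
eef_pos: [0.7008, 0.0585, 0.2049]
force: [-0.2, -0.4, -0.1]
grip_force: 0.0
29.7667 [0.7008 0.0585 0.2049] [-0.2 -0.4 -0.1]
wrist cover_end [377.8 224.3] 0.82 [0.6983 0.0164 0.089 ]
scene left_front [321.2 264.3] 0.69 [ 0.5884 -0.0343  0.04  ]
scene right_front [357.9 237.4] 0.59 [ 0.5694 -0.154   0.04  ]
scene cover_end [216.4 329.6] 0.73 [0.6381 0.2639 0.089 ]
top left_front [315.9 252.4] 0.57 [ 0.5705 -0.0268  0.04  ]
top right_front [373.7 249.1] 0.54 [ 0.5749 -0.1576  0.04  ]
scene cup_5 [218.4 326.2] 0.78 [0.6761 0.2375 0.    ]
top salt_shaker [428.8 247.1] 0.66 [ 0.5805 -0.2911  0.    ]
top noodle_cup [426.5 287.9] 0.94 [ 0.4856 -0.2805  0.    ]
top cup_5 [204.5 215.1] 0.77 [0.6705 0.2397 0.    ]
```

View pics/top9.png

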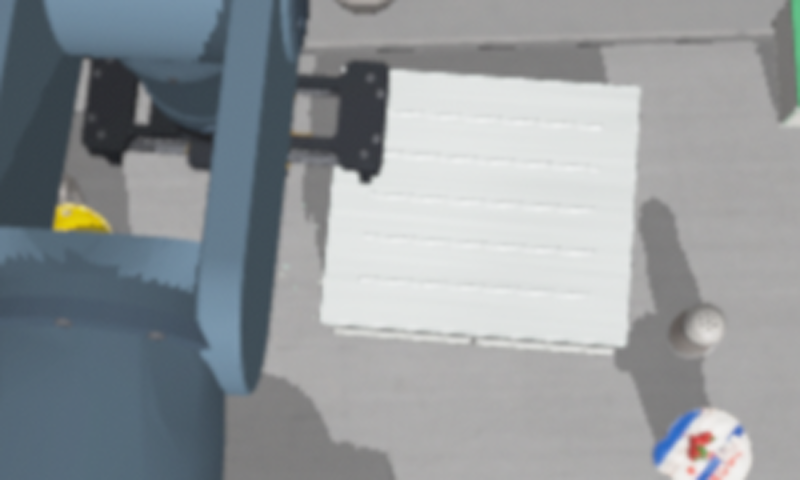

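The top view shows the cover fully over the wells, from (330,325) to (640,85). Both drawer fronts are flush in one line, and the mug, shaker and cup are where they were.

```bash
python3 -c "
from plant import env
print(env.hand_in())"
```

```text
the job is handed in; nothing more can be done
None
```

Job handed in at about 30 s: both drawers and the cover are shut at their stops (peaks about 12 N left, 22 N right, above the 10–15 N called plenty; 10 N cover), with the mug, shaker and cup unmoved — but on the first left-drawer pass the fingertips cleared the front panel and hung over the open drawer without contact before I lifted them out, and I viewed 11 pictures, one over the limit of 10.

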